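# Fit the flow spacer in the cell that takes it and hold it clamped

## Task

Take the white flow spacer out of its stand and slide it down, tab up, into the gap of the only one of the three clamp cells that is wide enough for it, until it stands on the cell's floor, and let go of it. Then push that cell's sprung pressure plate in until the spacer is clamped flush and upright against the fixed jaw, and finish while still holding the plate firmly pressed. Do not press on the two narrower cells, and leave the vials, bottles, beaker and dish where they are.

Things in the scene. Friction and masses are not known exactly. Their poses are not given: they have to be found in the camera images.
- spacer: Loose white plastic frame, 16 mm thick (x), 70 mm wide (y), 88 mm high: a 45 mm high frame with a window, and above it a grip tab 30 mm wide (y), 16 mm thick, from 45 to 88 mm height. About 90 g. Origin: centre of its underside; z up through the tab. Same after a half turn about z. It starts upright in the stand.
- stand: Grey plastic block fixed to the bench, 60 (x) x 100 (y) x 22 mm high, with a pocket 22 (x) x 78 (y) mm whose floor is 6 mm above the bench; the spacer stands in it. Origin: centre of its underside.
- cell_wide: Fixed clamp cell: dark steel base 90 (x) x 104 (y) x 12 mm; fixed jaw 16 mm thick, its face at x = +20 mm, looking to -x; facing it a sliding white plate 12 mm thick, 78 wide. Jaw and plate tops 57 mm above bench. Side rails (tops 32 mm, inner faces y = +-40) flank the gap. The only wide one: gap 24 mm with the plate back. Origin: centre of underside; x: closing way, away from robot; z up.
- cell_wide_plate (a joint): Travel of the wide cell's pressure plate towards the jaw, m: 0 fully back (gap 24 mm), about 0.008 when it clamps the 16 mm spacer against the jaw; free travel to 0.020. A spring always pushes it back (1.5 N at 0, 250 N/m, so 3.5 N at 0.008): let go, it opens again.
- cell_wide_slot (a point): Middle of the wide cell's gap as open, on its floor (12 mm above the bench), at cell x = +8 mm, y = 0; moves with the cell, not the plate. Axes as the cell's.
- cell_wide_push (a point): Centre of the outer face of the wide cell's pressure plate (away from the jaw), 35 mm above the bench, at cell x = -16 mm when the plate is back; moves with the plate. Axes as the cell's: push along +x. The base behind it is open for a further 29 mm, so closed fingers can come down there from above and push; about 10 N is a firm hold.
- cell_mid: Fixed clamp cell: dark steel base 90 (x) x 104 (y) x 12 mm; fixed jaw 16 mm thick, its face at x = +20 mm, looking to -x; facing it a sliding white plate 12 mm thick, 78 wide. Jaw and plate tops 57 mm above bench. Side rails (tops 32 mm, inner faces y = +-40) flank the gap. Gap only 13 mm: too narrow; do not press on it. Origin: centre of underside; x: closing way, away from robot; z up.
- cell_thin: Fixed clamp cell: dark steel base 90 (x) x 104 (y) x 12 mm; fixed jaw 16 mm thick, its face at x = +20 mm, looking to -x; facing it a sliding white plate 12 mm thick, 78 wide. Jaw and plate tops 57 mm above bench. Side rails (tops 32 mm, inner faces y = +-40) flank the gap. Gap only 8 mm: too narrow; do not press on it. Origin: centre of underside; x: closing way, away from robot; z up.
- vial_left: Small amber vial, 24 mm across, 55 mm high, bystander. Origin: centre of its underside.
- vial_mid: Small amber vial like the others, bystander.
- vial_right: Small amber vial like the others, bystander.
- beaker: Glass beaker, 60 mm across, 75 mm high, bystander. Origin: centre of its underside.
- wash_bottle: White plastic bottle, 60 mm across, 150 mm high, bystander.
- reagent: Glass bottle with black cap, 66 mm across, 160 mm high, bystander.
- dish: Shallow glass dish, 90 mm across, 18 mm high, bystander.

How it is judged:
By the outcome, as a careful person would: the job done as asked, in the order asked, and still so for the second after the job is handed in, while the arm keeps its last pose, push and grip.
It also fails if it takes over 54 s, if anything falls off the work surface, if the arm or the gripper's body presses on something with over 40 N, if the wrist force passes 120 N, or if a joint passes its speed limit or range.

## Robot

A 6-joint arm with a two-finger parallel gripper is mounted at the origin on the work surface. World frame = base frame: x ahead of the robot, y to its left, z up, the work surface at z = 0. Lengths are in m, angles in rad, forces in N, time in s.
With the tool pointing down it reaches from about 0.275 to 0.85 m from the base axis. Payload 19 kg.
Tool frame: the origin (TCP) lies at the centre of the arm's flange, where the gripper is bolted on; the fingertips stand 173 mm ahead of it and the grasp point (between the pads) lies 155 mm ahead of it; z points along the fingers, y is the line along which they close (so a half turn about z gives the same grasp; the last joint's range is limited). The gripper opens to 85 mm and grips with 20 to 120 N. Pads are 22 mm wide; open, the fingers measure 114 mm over their backs; the gripper's body (76 mm by 85 mm) begins 54 mm behind the grasp point. The pads swing forward as they close: fully open they stand 13 mm farther back than shut.
Start: joints at [1.21, 0.15, 1.437, -0, 1.554, -0.134], TCP at [0.129, 0.56, 0.405] pointing down, gripper open.
Joint ranges: [-2.8, 2.8], [-0.68, 2.1], [0.12, 2.68], [-1.39, 4.53], [0.16, 2.79], [-2.81, 2.81]. Speed limits (rad/s): [1.89, 1.89, 2.22, 3.01, 3.01, 3.01].

## Interface

Orientations are given as a rotation vector (axis times angle).
In Python, from plant import ctrl gives the robot as it stands. The module is installed in compiled form; this text tells all that it offers.
- The arm moves only by the tool step_arm, never from a script. Its argument "steps" is a list of rows, each a list of 4 numbers: the shift along the tool's x, y, z in mm, then the turn about the tool's z in degrees. In form: [[x, y, z, twist], ...]. A call has 1 to 12 rows; each row is the pose to reach, as a shift and turn from the pose commanded when the call began, along the tool's axes at that moment; what a row does not reach only later rows make up. A row lasts 1/10 s, in which the tool goes at most 50 mm and 8.59 degrees, less where a joint would pass 70% of its speed; a pose out of reach is approached as far as the arm can. A call with a gripper value outside its range is refused whole. "claw" is the opening, from -1 (shut) to 1 (fully open), set as the call begins (left out, the last holds). The fingers move at their own pace and stop on an object; "grip_force" is the grip in N (left out, the last holds). Time passes only in rows, so rows that repeat a pose let the fingers close. It gives the time, the measured TCP pose, the force, the opening and the grip force at its end, in the units of the state.
- ctrl.sense(): the state, without advancing time (a new reading comes with each control period).
- ctrl.capture(name): name is "scene" or "side" or "wrist"; returns the picture (420x560x3 uint8, red, green, blue); there is no depth.
- ctrl.get_calibration(name): a dict with "mtx" (3x3 intrinsics, pixels), "pose" (4x4, takes a point from camera to world coordinates). Camera axes: x right, y down, z forward; pixel columns grow to the right and rows downward; lengths in m; the calibration is good to about 2 mm. A picture is of the moment at which its call begins: read the wrist's pose just before it. get_calibration takes no time and is no camera call; for the wrist camera it gives the pose at the moment of the call.
- ctrl.finish_job(): hands the job in; it is judged then, once.
The state is a dict: "clock": time; "joints": joint angles; "joint_velocities": joint speeds; "effort": joint torques, N m; "tcp_pos": TCP position; "tcp_rot": TCP orientation; "ft_force": force on the tool from outside, world axes, zero at the start; "moment": the same for the moment, N m; "finger_gap": opening from 0.0 (shut) to 1.0 (fully open); "grasp_force": force on a finger pad.
Only numpy, scipy, OpenCV 4.12 (cv2) and the standard library are available. Lean on these libraries where they do the work, as an engineer would, in place of code of your own. Each camera call takes 0.05 s, during which the arm holds its last target. There are 200 camera calls.

## Working session

There is one attempt and no reset: what is moved stays moved. The work goes in short steps, Python scripts to look and compute and a tool call to move; the robot and the scene stay as the last step left them, time stands still between calls to the robot, and variables do not carry over. Pictures are saved under pics/ and viewed, at most 10 in all, crops included, and the job is handed in when it is done.

Besides the shell and the picture viewer there is one more tool, called as name(argument=value, ...) on one line, values as JSON. step_arm: Moves the arm, as the interface text tells. Its arguments: {"type":"object","properties":{"steps":{"type":"array"},"claw":{"type":"number"},"grip_force":{"type":"number"}},"required":["steps"]}

```bash
mkdir -p pics
python3 - <<'E'
from plant import ctrl
import cv2,numpy as np
s=ctrl.sense();print(s['clock'],s['tcp_pos'],s['tcp_rot'],s['finger_gap'])
np.set_printoptions(precision=4,suppress=True)
for n in("scene","side","wrist"):
    im=ctrl.capture(n);cv2.imwrite(f"pics/{n}0.png",im[:,:,::-1]);c=ctrl.get_calibration(n);print(n,c['mtx'].tolist(),c['pose'])
E
```

```text
0.0 [0.12929308 0.560247   0.40408001] [-3.55456063e-01 -3.12106513e+00  1.84324057e-03] 1.0010628930826828
scene [[448.88455862598653, 0.0, 275.6696085857129], [0.0, 448.88455862598653, 208.70657568538576], [0.0, 0.0, 1.0]] [[ 0.0648  0.733  -0.6771  1.2496]
 [ 0.9979 -0.0533  0.0378 -0.0266]
 [-0.0084 -0.6781 -0.7349  0.7572]
 [ 0.      0.      0.      1.    ]]
side [[421.5336062621433, 0.0, 278.45546449580763], [0.0, 421.5336062621433, 207.54797710840643], [0.0, 0.0, 1.0]] [[ 0.9223 -0.2367  0.3054  0.3383]
 [-0.3862 -0.543   0.7456 -0.6417]
 [-0.0106 -0.8057 -0.5923  0.5555]
 [ 0.      0.      0.      1.    ]]
wrist [[370.2179534865752, 0.0, 286.93888088651437], [0.0, 370.2179534865752, 210.47279970846293], [0.0, 0.0, 1.0]] [[ 0.2248  0.9415  0.2511  0.0657]
 [ 0.9744 -0.2169 -0.0589  0.5754]
 [-0.0009  0.2579 -0.9662  0.373 ]
 [ 0.      0.      0.      1.    ]]
```

View pics/scene0.png

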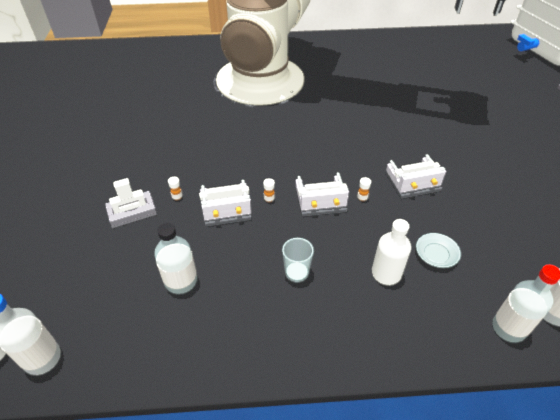

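View pics/side0.png

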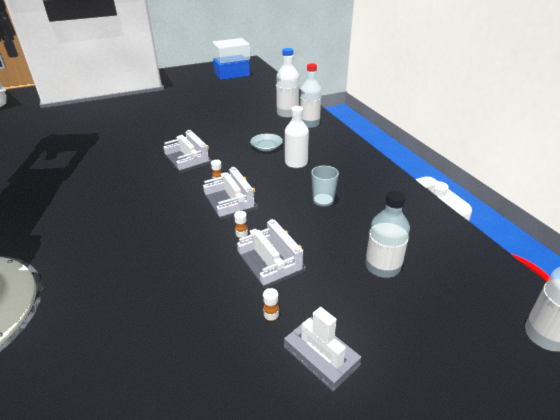

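The scene view shows the stand at about (130,205) with the tab at (123,190). The cells are at (226,203), (322,195) and (417,178), with vials between them. The side view shows the same layout: stand (322,348), cells (270,250), (230,190) and (186,150). Next I'll get rough positions and a zoom to compare the gaps.

```bash
cat > h.py <<'E'
import numpy as np
def ray(cal,uv):
    K,P=np.array(cal['mtx']),np.array(cal['pose'])
    d=P[:3,:3]@np.linalg.solve(K,[uv[0],uv[1],1.]);return P[:3,3],d
def plane(cal,uv,z):
    o,d=ray(cal,uv);return o+d*(z-o[2])/d[2]
def proj(cal,X):
    K,P=np.array(cal['mtx']),np.array(cal['pose']);q=K@(P[:3,:3].T@(np.array(X)-P[:3,3]));return q[:2]/q[2]
E
python3 - <<'E'
from plant import ctrl
from h import *
import cv2
for n,L in(("scene",[(123,182,.09),(226,188,.057),(322,180,.057),(417,164,.057),(176,180,.055),(269,182,.055),(364,182,.055)]),("side",[(324,316,.094),(268,240,.057),(229,183,.057),(186,143,.057)])):
    c=ctrl.get_calibration(n)
    for u,v,z in L: print(n,u,v,plane(c,(u,v),z).round(3))
im=cv2.imread("pics/side0.png")
cv2.imwrite("pics/z.png",cv2.resize(im[120:285,150:310],None,fx=3.6,fy=3.6,interpolation=cv2.INTER_CUBIC))
E
```

```text
scene 123 182 [ 0.533 -0.314  0.09 ]
scene 226 188 [ 0.534 -0.097  0.057]
scene 322 180 [0.524 0.119 0.057]
scene 417 164 [0.487 0.347 0.057]
scene 176 180 [ 0.498 -0.21   0.055]
scene 269 182 [ 0.52  -0.     0.055]
scene 364 182 [0.536 0.213 0.055]
side 324 316 [ 0.537 -0.317  0.094]
side 268 240 [ 0.54  -0.098  0.057]
side 229 183 [0.532 0.112 0.057]
side 186 143 [0.487 0.334 0.057]
```

View pics/z.png

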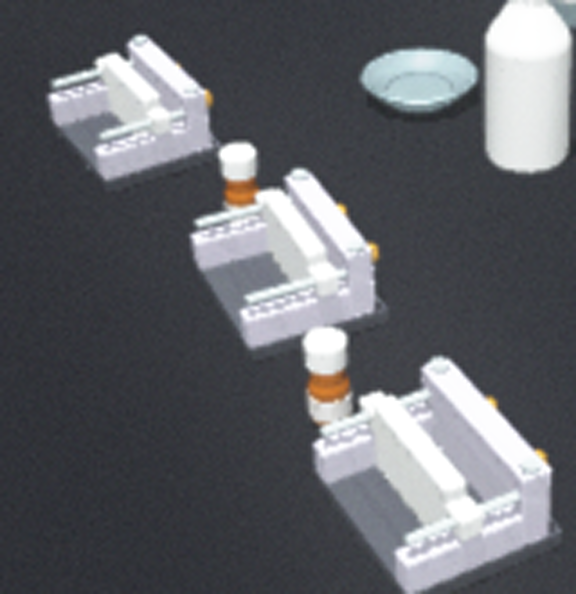

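The crop settles it: the near cell, at y≈-0.10, has a gap clearly wider than the other two, so it is the wide one. I'll move above the space between the stand and that cell, with the closing axis turned along world x.

step_arm(steps=[[-559,-640,0,77],[-559,-640,0,77],[-559,-640,0,77],[-559,-640,0,77],[-559,-640,0,77],[-559,-640,0,77],[-559,-640,0,77],[-559,-640,0,77],[-559,-640,0,77],[-559,-640,0,77],[-559,-640,0,77],[-559,-640,0,77]])

```text
clock: 1.35
tcp_pos: [0.4124, 0.0293, 0.4048]
tcp_rot: [2.222, 2.221, 0.001]
ft_force: [2.1, 1.7, 0.3]
finger_gap: 1.004
grasp_force: 0.0
```

step_arm(steps=[[-219,118,0,0],[-219,118,0,0],[-219,118,0,0],[-219,118,0,0],[-219,118,0,0],[-219,118,0,0],[-219,118,0,0]])

```text
clock: 2.05
tcp_pos: [0.5303, -0.1883, 0.4038]
tcp_rot: [-2.222, -2.219, 0.001]
ft_force: [-0.7, 0.4, 0.4]
finger_gap: 1.001
grasp_force: 0.0
```

Run:
```python
from plant import ctrl
from h import *
import cv2
c=ctrl.get_calibration("wrist");im=ctrl.capture("wrist")[:,:,::-1]
cv2.imwrite("pics/w1.png",im); np.savez("w1.npz",mtx=c['mtx'],pose=c['pose'])
s=ctrl.sense();print(s['clock'],s['tcp_pos'],s['tcp_rot'],s['joints'])
cv2.imwrite("pics/w1b.png",cv2.resize(im,(800,600),interpolation=cv2.INTER_CUBIC))
```

```text
2.1 [ 0.53003103 -0.18737213  0.40430348] [-2.22106188e+00 -2.22042893e+00  3.82747153e-04] [-4.76858376e-01  1.24171723e-01  1.46791528e+00  6.68369755e-05
  1.55051751e+00 -4.76574749e-01]
```

View pics/w1b.png

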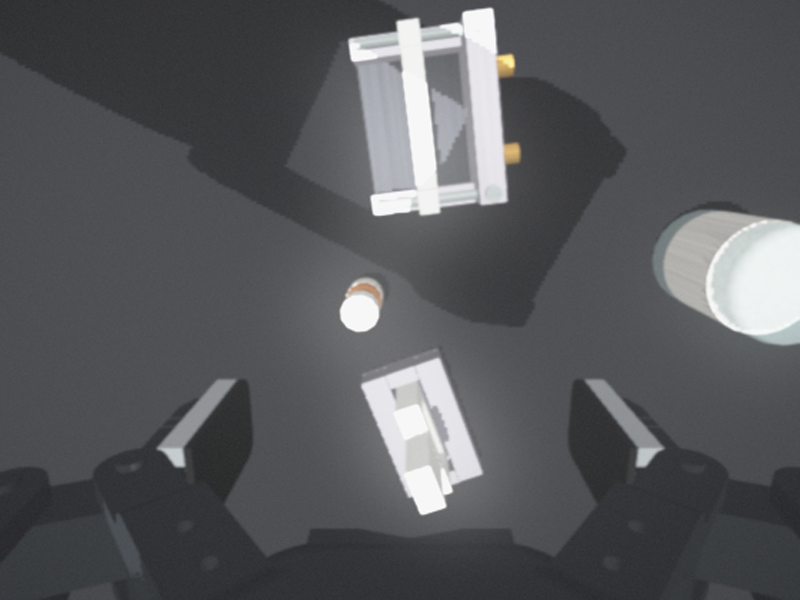

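The wrist view (scaled to 800x600) shows:
- **Wide cell:** the plate top runs from (409,22) to (429,212), and the jaw top from (478,12) to (493,203).
- **Stand:** the corners are near (362,380), (440,352) and (482,472).
- **Spacer:** the tab top is near (427,490), and one frame shoulder is at (412,420).

Run:
```python
from h import *
import cv2
c=np.load("w1.npz");im=cv2.imread("pics/w1.png");g=im.min(2)
def rects(x0,y0,x1,y1,th,z,amin=60):
    m=np.zeros_like(g);m[y0:y1,x0:x1]=(g[y0:y1,x0:x1]>th)*255
    for k in cv2.findContours(m,cv2.RETR_EXTERNAL,cv2.CHAIN_APPROX_NONE)[0]:
        if cv2.contourArea(k)<amin: continue
        p=np.array([plane(c,q[0],z)[:2]*1000 for q in k],np.float32)
        r=cv2.minAreaRect(p);print(th,z,cv2.boundingRect(k),np.round(r[0]),np.round(r[1]),round(r[2],1))
for th in(190,215,235):
    print('tab');rects(255,255,340,365,th,.094)
    print('cell');rects(240,0,360,155,th,.057)
print('stand');rects(240,235,345,365,110,.022)
for n,L,z in(("stand",[(362,380),(440,352),(482,472)],.022),("plate",[(398,22),(420,20),(440,210),(418,213)],.057),("jaw",[(463,12),(493,10),(507,202),(480,205)],.057),("tab",[(411,470),(437,465),(446,505),(420,514)],.094),("shoulder",[(394,409),(420,403),(430,432),(404,438)],.051)):
    print(n,[(plane(c,(u*.7,v*.7),z)[:2]*1000).round() for u,v in L])
```

```text
tab
190 0.094 (255, 255, 82, 105) [ 539. -281.] [47. 93.] 20.1
cell
190 0.057 (244, 6, 111, 145) [ 541. -100.] [ 80. 105.] 6.9
tab
215 0.094 (255, 255, 81, 105) [ 540. -281.] [46. 92.] 20.1
cell
215 0.057 (245, 13, 86, 138) [ 532. -101.] [ 60. 104.] 7.0
215 0.057 (308, 6, 46, 136) [567. -96.] [ 29. 103.] 7.9
tab
235 0.094 (282, 326, 30, 34) [ 538. -315.] [17. 30.] 20.5
235 0.094 (275, 283, 25, 25) [ 530. -269.] [16. 19.] 20.0
cell
235 0.057 (245, 30, 19, 13) [504. -65.] [ 9. 14.] 89.9
235 0.057 (260, 14, 47, 137) [ 524. -101.] [ 39. 103.] 2.8
235 0.057 (324, 6, 23, 32) [568. -56.] [16. 22.] 7.5
stand
110 0.022 (252, 244, 87, 117) [ 540. -319.] [ 65. 127.] 20.5
stand [array([ 495., -275.]), array([ 551., -253.]), array([ 584., -349.])]
plate [array([523., -50.]), array([535., -49.]), array([ 548., -151.]), array([ 535., -153.])]
jaw [array([559., -46.]), array([575., -45.]), array([ 587., -147.]), array([ 571., -148.])]
tab [array([ 530., -301.]), array([ 546., -298.]), array([ 551., -325.]), array([ 536., -332.])]
shoulder [array([ 519., -283.]), array([ 536., -278.]), array([ 543., -300.]), array([ 526., -304.])]
```

The measurements agree with the given sizes: tab 17x30 mm at (538,-315) with yaw +20.4°, and a gap of 23.7 mm with its slot centre at (553,-99) and cell yaw 6.9°. Going in for the grasp.

step_arm(steps=[[-60,4,20,-8],[-125,8,50,-16],[-125,8,75,-20.4],[-125,8,120,-20.4],[-125,8,150,-20.4],[-125,8,165,-20.4],[-125,8,173,-20.4],[-125,8,173,-20.4],[-125,8,173,-20.4]])

```text
clock: 3.0
tcp_pos: [0.5386, -0.3123, 0.2336]
tcp_rot: [1.791, 2.578, -0.0]
ft_force: [-0.2, 0.3, 0.5]
finger_gap: 1.005
grasp_force: 0.0
```

step_arm(steps=[[0,0,0,0],[0,0,0,0],[0,0,0,0],[0,0,0,0],[0,0,0,0],[0,0,0,0],[0,0,0,0],[0,0,0,0],[0,0,0,0]], claw=-1, grip_force=30)

```text
clock: 3.9
tcp_pos: [0.5382, -0.3125, 0.2319]
tcp_rot: [1.793, 2.58, -0.0]
ft_force: [0.7, 2.0, 3.2]
finger_gap: 0.186
grasp_force: 35.2
```

step_arm(steps=[[0,0,-20,0],[0,0,-50,0],[0,0,-85,0],[30,13,-90,2],[70,32,-90,6],[110,50,-90,10],[150,68,-90,13.5],[180,81,-90,13.5],[197,89,-90,13.5],[197,89,-90,13.5],[197,89,-90,13.5]])

```text
clock: 5.0
tcp_pos: [0.5529, -0.0968, 0.3216]
tcp_rot: [-2.083, -2.352, 0.001]
ft_force: [0.6, -0.2, -1.0]
finger_gap: 0.179
grasp_force: 34.7
```

Run:
```python
from plant import ctrl
from h import *
import cv2
s=ctrl.sense();print(s['clock'],s['tcp_pos'],s['tcp_rot'],s['finger_gap'],s['ft_force'])
c=ctrl.get_calibration("wrist");a=ctrl.capture("wrist")[:,:,::-1]
b=ctrl.capture("side")[:,:,::-1]
cv2.imwrite("pics/w2.png",a);np.savez("w2.npz",mtx=c['mtx'],pose=c['pose']);cv2.imwrite("pics/s2.png",b)
b=cv2.resize(b[130:300,160:360],(400,340),interpolation=cv2.INTER_CUBIC)
a=cv2.resize(a,(400,300),interpolation=cv2.INTER_AREA)
cv2.imwrite("pics/m2.png",np.hstack([np.vstack([a,np.zeros((40,400,3),np.uint8)]),b]))
```

```text
5.0 [ 0.55290423 -0.09680342  0.32156621] [-2.08261211e+00 -2.35204825e+00  7.17903275e-04] 0.17904453987730926 [ 0.62850744 -0.165244   -1.03687973]
```

View pics/m2.png

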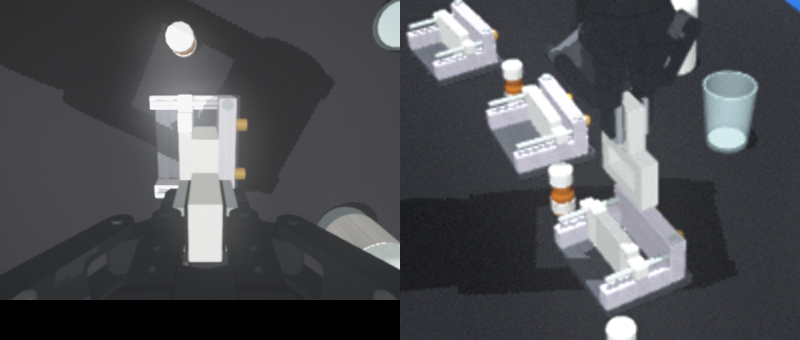

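The spacer is held upright above the wide cell. In the left part, the frame (177-217, y≈130-180) sits between the plate (x≈186) and the jaw (x≈227). I'll measure the gap edges on this closer view.

Run:
```python
from h import *
import cv2
c=np.load("w2.npz");im=cv2.imread("pics/w2.png")
for r in(142,150,158,166): print(r,im[r,240:345:1].min(1).tolist())
print(plane(c,(268,155),.057),plane(c,(307,155),.057))
for x in (.545,.561): print(proj(c,[x,-.0635,.102+.045]))
```

```text
142 [240, 240, 240, 240, 240, 240, 240, 240, 243, 247, 247, 247, 247, 247, 247, 247, 247, 247, 247, 247, 247, 247, 247, 247, 247, 247, 247, 247, 247, 230, 230, 239, 241, 241, 241, 241, 241, 241, 241, 241, 240, 240, 241, 240, 240, 240, 240, 238, 225, 205, 197, 195, 193, 193, 193, 194, 194, 194, 191, 192, 192, 192, 190, 188, 181, 173, 185, 208, 216, 219, 218, 214, 204, 192, 194, 195, 194, 196, 195, 194, 194, 194, 193, 193, 197, 201, 212, 216, 216, 214, 201, 163, 121, 104, 102, 98, 84, 76, 73, 72, 69, 71, 72, 71, 69]
150 [247, 247, 247, 247, 247, 247, 247, 247, 247, 247, 247, 247, 247, 247, 247, 247, 247, 247, 247, 247, 247, 247, 247, 247, 247, 247, 247, 247, 247, 232, 223, 235, 247, 247, 247, 247, 247, 247, 247, 247, 247, 247, 247, 246, 229, 218, 216, 216, 215, 216, 215, 215, 216, 215, 214, 215, 214, 214, 214, 214, 213, 214, 212, 208, 182, 167, 185, 211, 218, 218, 218, 212, 201, 197, 194, 194, 195, 195, 196, 193, 193, 192, 192, 191, 193, 195, 204, 214, 216, 214, 203, 165, 121, 107, 102, 93, 83, 79, 76, 75, 73, 72, 72, 71, 69]
158 [180, 181, 180, 181, 179, 181, 181, 181, 193, 224, 241, 
[... 411 characters left out ...]
06, 102, 93, 84, 75, 77, 74, 76, 76, 75, 74, 72]
166 [178, 178, 180, 180, 178, 178, 180, 183, 217, 247, 247, 247, 247, 247, 247, 247, 247, 247, 247, 247, 247, 247, 247, 247, 247, 247, 247, 247, 227, 191, 174, 160, 148, 143, 144, 144, 144, 141, 143, 143, 140, 140, 140, 139, 138, 139, 137, 137, 138, 134, 135, 133, 132, 133, 131, 130, 129, 132, 130, 130, 129, 126, 132, 145, 153, 163, 188, 212, 218, 219, 218, 219, 217, 217, 217, 218, 217, 219, 217, 218, 216, 215, 214, 215, 216, 216, 217, 216, 216, 210, 181, 142, 112, 103, 103, 99, 93, 93, 91, 91, 91, 89, 90, 90, 86]
[ 0.53623685 -0.05924742  0.057     ] [ 0.5605152  -0.05628485  0.057     ]
[277.58106837 194.18929084]
[317.58673165 198.95765852]
```

```bash
python3 -c "
import cv2
a=cv2.imread('pics/w2.png')[120:280,200:360]
cv2.imwrite('pics/w2z.png',cv2.resize(a,(600,600),interpolation=cv2.INTER_CUBIC))"
```

```text
(no output)
```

View pics/w2z.png

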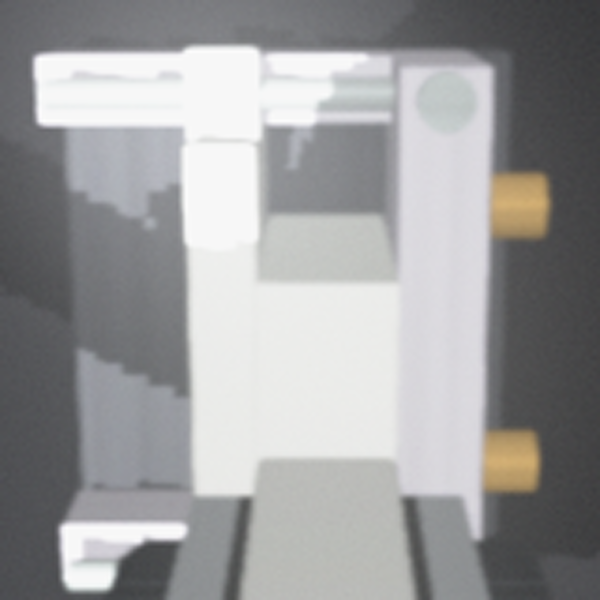

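The second view confirms it: gap 24.1 mm, with its midline at x=548.4 against 548.2 for the spacer axis at y=-58. The spacer is vertical and within 1 mm along y, so I'll lower it.

step_arm(steps=[[0,0,20,0],[0,0,35,0],[0,0,48,0],[0,0,58,0],[0,0,67,0],[0,0,74,0],[0,0,79,0],[0,0,79,0]])

```text
clock: 5.9
tcp_pos: [0.5528, -0.0968, 0.2422]
tcp_rot: [-2.083, -2.351, 0.001]
ft_force: [0.7, -0.4, -1.0]
finger_gap: 0.181
grasp_force: 34.7
```

step_arm(steps=[[0,0,1,0],[0,0,2,0],[0,0,3,0],[0,0,4,0],[0,0,4.5,0],[0,0,4.5,0]])

```text
clock: 6.5
tcp_pos: [0.5529, -0.0968, 0.2382]
tcp_rot: [-2.084, -2.351, 0.0]
ft_force: [-0.4, -0.1, -0.4]
finger_gap: 0.181
grasp_force: 34.7
```

step_arm(steps=[[0,0,0.5,0],[0,0,1,0],[0,0,1,0]])

```text
clock: 6.8
tcp_pos: [0.5529, -0.0968, 0.2378]
tcp_rot: [2.083, 2.351, 0.0]
ft_force: [-3.9, 1.1, 7.8]
finger_gap: 0.179
grasp_force: 36.0
```

step_arm(steps=[[0,0,-0.5,0],[0,0,-0.5,0],[0,0,-0.5,0],[0,0,-0.5,0],[0,0,-0.5,0],[0,0,-0.5,0]], claw=-0.2)

```text
clock: 7.4
tcp_pos: [0.5529, -0.0968, 0.2377]
tcp_rot: [-2.084, -2.351, 0.0]
ft_force: [-0.4, -0.4, -0.4]
finger_gap: 0.4
grasp_force: 0.0
```

step_arm(steps=[[0,0,-15,0],[0,0,-40,0],[0,0,-75,0],[0,0,-100,0],[0,0,-100,0]])

```text
clock: 7.9
tcp_pos: [0.5533, -0.0969, 0.3426]
tcp_rot: [2.08, 2.347, 0.004]
ft_force: [0.1, 0.2, 0.8]
finger_gap: 0.396
grasp_force: 0.0
```

Run:
```python
from plant import ctrl
from h import *
import cv2
s=ctrl.sense();print(s['clock'],s['tcp_pos'],s['tcp_rot'],s['finger_gap'],s['ft_force'])
a=ctrl.capture("wrist")[:,:,::-1];b=ctrl.capture("side")[:,:,::-1]
cv2.imwrite("pics/w3.png",a)
b=cv2.resize(b[170:310,200:360],(400,350),interpolation=cv2.INTER_CUBIC)
a=cv2.resize(a[100:400,130:430],(350,350),interpolation=cv2.INTER_AREA)
cv2.imwrite("pics/m3.png",np.hstack([a,b]))
```

```text
7.9 [ 0.55325018 -0.09688434  0.34261347] [2.07958235 2.34692741 0.00387177] 0.39603287266445214 [0.11651574 0.2368316  0.7881817 ]
```

View pics/m3.png

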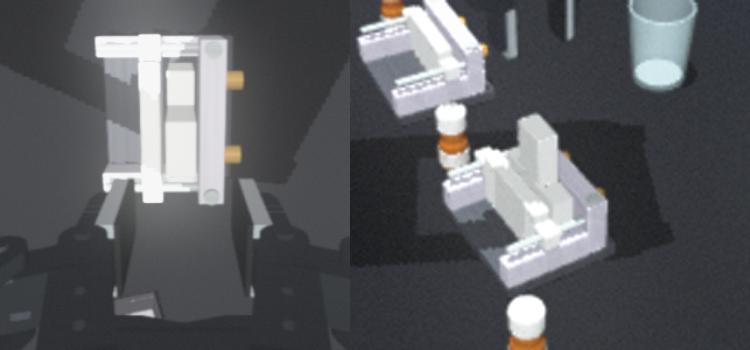

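The spacer stands free and upright in the wide gap: the tab is at (538,150) in the side crop, and in the wrist crop it sits between the plate (150) and the jaw (213). Next I'll shut the fingers, turn 90° and move behind the plate, staying high.

step_arm(steps=[[0,-10,0,-8],[-1,-25,0,-16],[-2,-43,0,-24],[-2,-43,0,-32],[-2,-43,0,-40],[-2,-43,0,-48],[-2,-43,0,-56],[-2,-43,0,-64],[-2,-43,0,-72],[-2,-43,0,-80],[-2,-43,0,-88],[-2,-43,0,-90]], claw=-1)

```text
clock: 9.2
tcp_pos: [0.5103, -0.1039, 0.3368]
tcp_rot: [0.198, -3.134, -0.001]
ft_force: [-0.1, 0.3, 0.2]
finger_gap: 0.002
grasp_force: 0.0
```

step_arm(steps=[[0,0,30,0],[0,0,60,0],[0,0,80,0],[0,0,80,0]])

```text
clock: 9.6
tcp_pos: [0.5095, -0.1037, 0.2545]
tcp_rot: [0.189, -3.13, -0.003]
ft_force: [0.2, 0.6, 0.5]
finger_gap: 0.002
grasp_force: 0.0
```

Run:
```python
from plant import ctrl
from h import *
import cv2
s=ctrl.sense();print(s['clock'],s['tcp_pos'],s['tcp_rot'],s['finger_gap'],s['ft_force'],s['joints'])
a=ctrl.capture("wrist")[:,:,::-1];b=ctrl.capture("side")[:,:,::-1]
cv2.imwrite("pics/w4.png",a)
b=cv2.resize(b[150:300,200:350],(400,400),interpolation=cv2.INTER_CUBIC)
a=cv2.resize(a,(400,300),interpolation=cv2.INTER_AREA)
cv2.imwrite("pics/m4.png",np.hstack([np.vstack([a,np.zeros((100,400,3),np.uint8)]),b]))
```

```text
9.6 [ 0.50952845 -0.10370026  0.25452881] [ 0.18876226 -3.13048826 -0.00348787] 0.001609519258265351 [0.23297216 0.60560776 0.4571426 ] [-3.48988642e-01  1.39205648e-01  1.76474703e+00 -1.21008804e-04
  1.24349438e+00 -2.04019594e+00]
```

View pics/m4.png

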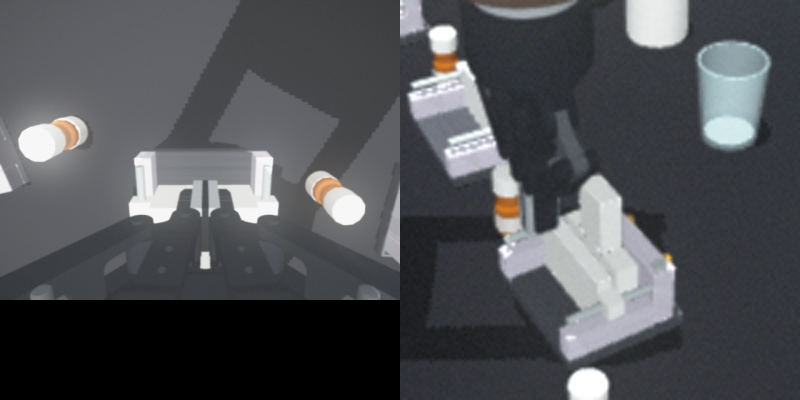

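The closed fingers are behind the plate, with the spacer still upright; the wrist crop has the pads at (205,190), and the side crop has the tab at (600,205). Next I'll lower to push height.

step_arm(steps=[[0,0,15,0],[0,0,25,0],[0,0,32,0],[0,0,38,0],[0,0,44,0],[0,0,47,0],[0,0,47,0]])

```text
clock: 10.4
tcp_pos: [0.5104, -0.104, 0.2104]
tcp_rot: [0.189, -3.135, -0.0]
ft_force: [0.8, -0.2, 0.1]
finger_gap: -0.003
grasp_force: 0.0
```

step_arm(steps=[[-4,0,0,0],[-7,0,0,0],[-9,0,0,0],[-11,0,0,0],[-13,0,0,0],[-14,0,0,0],[-14,0,0,0]])

```text
clock: 11.1
tcp_pos: [0.5244, -0.1023, 0.2107]
tcp_rot: [0.189, -3.136, 0.0]
ft_force: [-3.8, -0.4, 1.8]
finger_gap: 0.001
grasp_force: 1.4
```

step_arm(steps=[[-0.5,0,0,0],[-1,0,0,0],[-1.5,0,0,0],[-1.5,0,0,0]])

```text
clock: 11.5
tcp_pos: [0.5258, -0.1021, 0.2107]
tcp_rot: [0.189, -3.136, 0.0]
ft_force: [-4.2, -0.2, 3.1]
finger_gap: -0.002
grasp_force: 2.1
```

step_arm(steps=[[-0.5,0,0,0],[-1,0,0,0],[-1,0,0,0]])

```text
clock: 11.8
tcp_pos: [0.5264, -0.1021, 0.2107]
tcp_rot: [0.189, -3.134, 0.0]
ft_force: [-11.6, -1.6, 7.7]
finger_gap: 0.003
grasp_force: 5.9
```

The force jumped at about 16 mm of travel, which matches clamping. I'll check it by camera.

Run:
```python
from plant import ctrl
from h import *
import cv2
a=ctrl.capture("scene")[:,:,::-1];b=ctrl.capture("side")[:,:,::-1]
s=ctrl.sense();print(s['clock'],s['tcp_pos'],s['ft_force'],s['moment'])
cv2.imwrite("pics/s5.png",b)
b=cv2.resize(b[185:295,225:325],(500,550),interpolation=cv2.INTER_CUBIC)
a=cv2.resize(a[130:230,190:260],(300,429),interpolation=cv2.INTER_CUBIC)
cv2.imwrite("pics/m5.png",np.hstack([np.vstack([a,np.zeros((121,300,3),np.uint8)]),b]))
```

```text
11.9 [ 0.52642252 -0.1020701   0.21068775] [-12.03305687  -0.92155036   7.19939877] [-0.25840035  1.79882002  0.04461098]
```

View pics/m5.png

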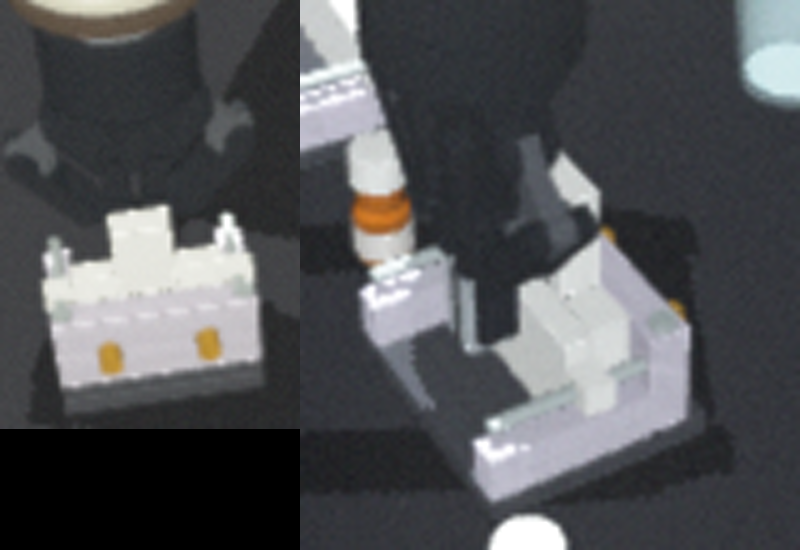

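The plate is closed on the spacer, which stands flush against the jaw. The moment puts the load at the fingertips, not on the tab. I'll press slightly more and hold to check it is steady.

step_arm(steps=[[-0.4,0,0,0],[-0.4,0,0,0],[-0.4,0,0,0],[-0.4,0,0,0],[-0.4,0,0,0],[-0.4,0,0,0],[-0.4,0,0,0],[-0.4,0,0,0]])

```text
clock: 12.7
tcp_pos: [0.5266, -0.102, 0.2107]
tcp_rot: [0.189, -3.133, -0.0]
ft_force: [-15.5, -1.3, 11.1]
finger_gap: 0.0
grasp_force: 7.9
```

```bash
python3 -c "
from plant import ctrl
print(ctrl.finish_job())"
```

```text
the job is handed in; nothing more can be done
None
```

The spacer is in the wide cell, tab up and released on its floor. I handed the job in at 12.7 s with the plate clamping it flush against the fixed jaw, held at about 15 N; the judged result was not returned.

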